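# Get the blue buckle bin out from behind the compounds

### The arm

A 6-joint arm with a two-finger parallel gripper is mounted at the origin on the work surface. World frame = base frame: x ahead of the robot, y to its left, z up, the work surface at z = 0. Lengths are in m, angles in rad, forces in N, time in s.
With the tool pointing down it reaches from about 0.425 to 1.125 m from the base axis. Payload 14.9 kg.
Tool frame: the origin (TCP) lies on the centre line of the jaws, within the pads' length; the fingertips stand 11 mm ahead of it and the grasp point (between the pads) lies 8 mm behind it; y points along the fingers, z is the direction in which the jaws open and shut, and the axes are right-handed (so a half turn about y gives the same grasp; the last joint's range is limited). The gripper opens to 91 mm and grips with 3 to 60 N. Pads are 32 mm wide; open, the fingers measure 118 mm over their backs; the gripper's body (76 mm by 178 mm) begins 60 mm behind the grasp point.
Start: joints at [-1.354, 0.379, 1.734, -0, 1.028, -0.033], TCP at [0.173, -0.678, 0.225] pointing down, gripper open.
Joint ranges: [-2.77, 2.77], [-0.74, 2.19], [0, 2.66], [-1.06, 4.2], [0.31, 2.87], [-3.08, 3.08]. Speed limits (rad/s): [1.89, 1.89, 2.39, 3.14, 3.14, 3.14].

### API

Orientations are given as [roll, pitch, yaw] about the fixed x, y, z axes, in that order (R = Rz(yaw) Ry(pitch) Rx(roll)).
In Python, from cell import robot gives the robot as it stands. The module is installed in compiled form; this text tells all that it offers.
- The arm moves only by the shell command python3 -m crank 'ROWS' [OPENING] [FORCE]. ROWS is JSON, a list of rows, each a list of 6 numbers: the shift along the world's x, y, z in mm, then the turn, a rotation vector about the world's x, y, z in degrees. In form: [[x, y, z, wx, wy, wz], ...]. A call has 1 to 5 rows; each row is the pose to reach, as a shift and turn from the pose commanded when the call began; what a row does not reach only later rows make up. A row lasts 1/12 s, in which the tool goes at most 41.7 mm and 7.16 degrees, less where a joint would pass 70% of its speed; a pose out of reach is approached as far as the arm can. A call with a gripper value outside its range is refused whole. OPENING is the opening, from 0 (shut) to 1 (fully open), set as the call begins (- or left out, the last holds). The fingers move at their own pace and stop on an object; FORCE is the grip in N (left out, the last holds). Time passes only in rows, so rows that repeat a pose let the fingers close. It gives the time, the measured TCP pose, the force and the opening at its end, in the units of the state.
- robot.state(): the state, without advancing time (a new reading comes with each control period).
- robot.grab_frame(name): name is "side" or "top" or "wrist"; returns the picture (400x640x3 uint8, red, green, blue); there is no depth.
- robot.camera_model(name): a dict with "camera_matrix" (3x3 intrinsics, pixels), "extrinsics" (4x4, takes a point from world to camera coordinates). Camera axes: x right, y down, z forward; pixel columns grow to the right and rows downward; lengths in m; the calibration is good to about 2 mm. The wrist camera is an equidistant fisheye: a pixel r from the principal point sees the ray r / f radians off the axis. A picture is of the moment at which its call begins: read the wrist's pose just before it. camera_model takes no time and is no camera call; for the wrist camera it gives the pose at the moment of the call.
- robot.finish_job(): hands the job in, once; it reports no verdict.
The state is a dict: "clock": time; "q": joint angles; "dq": joint speeds; "tau": joint torques, N m; "tcp_pos": TCP position; "tcp_rot": TCP orientation; "force": force on the tool from outside, world axes, zero at the start; "torque": the same for the moment, N m; "opening": finger opening in m.
Only numpy, scipy, OpenCV 4.12 (cv2) and the standard library are available. Lean on these libraries where they do the work, as an engineer would, in place of code of your own. Each camera call takes 0.05 s, during which the arm holds its last target. There are 200 camera calls.

### The job

Fetch the blue bin of brass buckles from behind the red jar, the green jar and the white felt bob on the aluminium rack board: first stand all three upright on the black rubber mat, then set the blue bin squarely inside the yellow outline on the perforated tray, and only after that put the jars and the bob back, upright, each on the very ring of the rack board it came from. Leave the grey bin, the brush and the brass nut where they are.

Things in the scene. Friction and masses are not known exactly. Their poses are not given: they have to be found in the camera images.
- red_jar_mid (a point): lidded red polishing-compound jar: round, diameter 50, height 62, red lid (top 20 mm) and red band on a white pot, about 160 g. Point at its centre, 31 mm above its underside; z is its axis (up at the start)
- green_jar_mid (a point): lidded green polishing-compound jar: round, diameter 50, height 62, green lid (top 20 mm) and green band on a white pot, about 160 g. Point at its centre, 31 mm above its underside; z is its axis (up at the start)
- felt_bob_mid (a point): white polishing bob of hard felt: plain upright cylinder, diameter 50, height 44, with a brass bush of 18 mm showing in its top, about 90 g. Point at its centre, 22 mm above its underside; z is its axis (up at the start)
- blue_bin_mid (a point): blue open bin, outside 58 (its x) by 150 (its y) by 50 high, walls 3 mm, brass buckles on its floor that do not move in it, about 220 g. Point at its centre, 25 mm above its underside; x across the narrow width, y along the length, z up. It can be gripped across its outer 58 mm width once nothing stands in front of it. Either way round is right on the tray
- rack: fixed aluminium board 180 (x) by 270 (y), 4 thick, a 20 high lip along its +x edge. Origin: centre of its underside. On it 3 black-edged 60 mm rings in a row, centres at x = -45, y = -82, 0, 82; a jar or the bob stands centred on each at the start, order varies. The blue bin starts behind them at about x = 17, y = 0, length along y, 8 mm from the jars, 40 from the lip
- mat: fixed black rubber mat with a yellow stripe along its -x edge, 200 (x) by 260 (y), 4 mm thick, top at z = 4 mm: the side area. Origin at the centre of its underside. The brush lies on its +x part, at about x = 78, along the mat's y
- tray_slot (a point): centre of the yellow outline (78 by 172 over all, long side along its y), on the top face of the fixed perforated steel tray, 4 mm above the table; z up. The tray is 220 (x) by 210 (y) with 12 mm high rims on its two y sides, 101 mm from this point. The grey bin stands on the tray about 100 mm from this point towards +x, parallel to the outline
- grey_bin_mid (a point): grey open bin of the same size and make as the blue one, to be left alone. Point at its centre, 25 mm above its underside; y along its length
- brush_mid (a point): hand brush with wooden back and brass bristles, 22 by 150 by 26 high, lying along its y, to be left alone. Point at its centre, 13 mm up
- nut_mid (a point): flanged brass nut, diameter 32, height 22, standing on the +x, +y corner of the rack board, to be left alone. Point at its centre, 11 mm up
Things that resemble listed ones, but are neither listed nor needed, are in the scene too. Leave any purple look-alike of the part that bears red_jar_mid alone.

How it is judged:
By the outcome, as a careful person would: the job done as asked, in the order asked, and still so for the second after the job is handed in, with the robot touching nothing.
It also fails if it takes over 147 s, if anything falls off the work surface, if the arm or the gripper's body presses on something with over 40 N, if the wrist force passes 120 N, or if a joint passes its speed limit or range.

## Working session

There is one attempt and no reset: what is moved stays moved. The work goes in short steps, Python scripts to look and compute and a shell command to move; the robot and the scene stay as the last step left them, time stands still between calls to the robot, and variables do not carry over. Pictures are saved under pics/ and viewed, about 12 in all and at most 16, crops included, and the job is handed in when it is done.

```bash
mkdir -p pics; python3 - <<'E'
from cell import robot
import cv2
print(robot.state())
for n in("side","top"):
    im=robot.grab_frame(n); cv2.imwrite(f"pics/{n}0.png",im[:,:,::-1])
    m=robot.camera_model(n); print(n,m)
E
```

```text
{'clock': 0.0, 'q': array([-1.35428950e+00,  3.79415932e-01,  1.73478738e+00, -1.55575425e-05,
        1.02850517e+00, -3.33035570e-02]), 'dq': array([ 0.00062389, -0.00250225, -0.00026898,  0.00018938, -0.00046381,
        0.00250842]), 'tau': array([ 9.57996199e-04, -7.63727689e+01, -4.34372663e+01,  6.50466350e-02,
        4.23980481e-02, -3.87231307e-05]), 'tcp_pos': array([ 0.17295863, -0.67789127,  0.22427983]), 'tcp_rot': array([-1.57191198e+00,  2.38451936e-05, -2.89177425e+00]), 'force': array([ 0.35731862, -0.30789577, -0.14480822]), 'torque': array([ 0.04762969, -0.04365677, -0.0366801 ]), 'opening': 0.09092090269752681}
side {'camera_matrix': array([[409.93771556,   0.        , 324.41853624],
       [  0.        , 409.93771556, 200.07362857],
       [  0.        ,   0.        ,   1.        ]]), 'extrinsics': array([[-0.99641939, -0.08387578, -0.0106423 ,  0.49899555],
       [-0.04484795,  0.63104382, -0.77444972,  0.07003578],
       [ 0.07167333, -0.77119943, -0.63254595,  1.10377494],
       [ 0.        ,  0.        ,  0.        ,  1.        ]])}
top {'camera_matrix': array([[411.06486787,   0.        , 319.42923405],
       [  0.        , 411.06486787, 200.81072843],
       [  0.        ,   0.        ,   1.        ]]), 'extrinsics': array([[-0.02792175, -0.99949164, -0.01538924,  0.02721752],
       [-0.99616432,  0.0290994 , -0.08252197,  0.49162358],
       [ 0.08292784,  0.01302605, -0.99647042,  1.04050705],
       [ 0.        ,  0.        ,  0.        ,  1.        ]])}
```

View pics/top0.png

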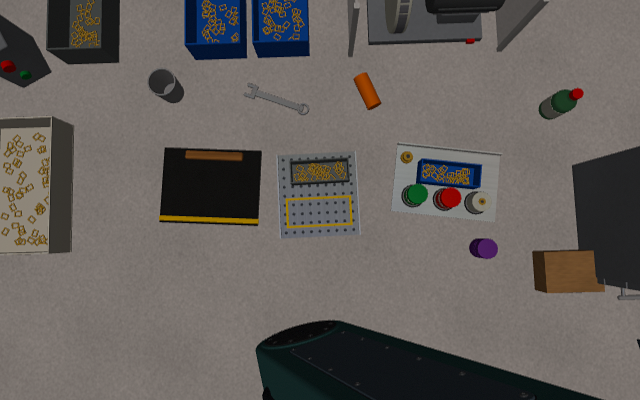

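View pics/side0.png

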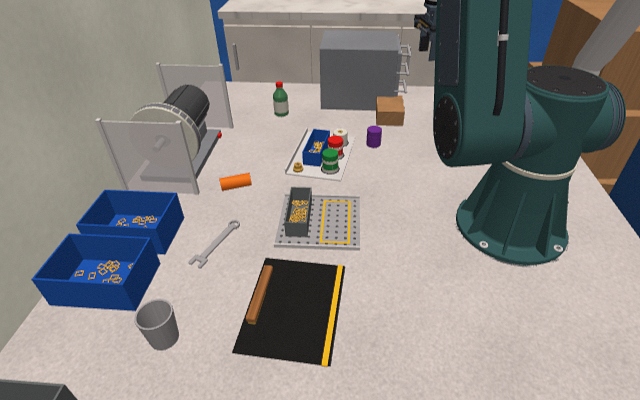

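```bash
cat > h.py <<'E'
import numpy as np, cv2
from cell import robot
def ray(name,px,M=None):
    M=M or robot.camera_model(name); K=M["camera_matrix"]; T=M["extrinsics"]
    d=np.array([(px[0]-K[0,2])/K[0,0],(px[1]-K[1,2])/K[1,1],1.])
    if name=="wrist":
        r=np.hypot(d[0],d[1]); d=np.array([d[0]/r*np.sin(r),d[1]/r*np.sin(r),np.cos(r)]) if r>0 else np.array([0,0,1.])
    return -T[:3,:3].T@T[:3,3], T[:3,:3].T@d
def onz(name,px,z,M=None):
    c,d=ray(name,px,M); return (c+d*(z-c[2])/d[2])[:2]
def proj(name,P,M=None):
    M=M or robot.camera_model(name); K=M["camera_matrix"]; T=M["extrinsics"]
    p=T[:3,:3]@np.asarray(P)+T[:3,3]
    if name=="wrist":
        r=np.hypot(p[0],p[1]); t=np.arctan2(r,p[2]); x,y=p[0]/r*t,p[1]/r*t
    else: x,y=p[0]/p[2],p[1]/p[2]
    return np.array([K[0,0]*x+K[0,2],K[1,1]*y+K[1,2]])
def blobs(im,lo,hi,amin=30):
    "contours of an HSV range"
    hsv=cv2.cvtColor(im,cv2.COLOR_RGB2HSV); m=cv2.inRange(hsv,np.array(lo),np.array(hi))
    return [c for c in cv2.findContours(m,cv2.RETR_EXTERNAL,cv2.CHAIN_APPROX_NONE)[0] if cv2.contourArea(c)>amin]
def rect(name,c,z,M=None):
    "min-area rect of contour projected on plane z: centre, sizes, yaw of long side (deg)"
    P=np.array([onz(name,p[0],z,M) for p in c])*1000
    (cx,cy),(w,h),a=cv2.minAreaRect(P.astype(np.float32))
    if w<h: w,h,a=h,w,a+90
    return np.round([cx,cy,w,h,(a+90)%180-90],1)
E
python3 - <<'E'
from h import *
im=cv2.imread("pics/top0.png")[:,:,::-1].copy()
crop=cv2.resize(im[130:260,150:520,::-1],None,fx=2.1,fy=2.1,interpolation=cv2.INTER_CUBIC); cv2.imwrite("pics/crop0.png",crop)
for n,lo,hi,z in [("red",(0,180,90),(6,255,255),.066),("green",(50,120,50),(75,255,255),.066),("blue",(105,150,50),(125,255,255),.054),("yellow",(20,150,150),(30,255,255),.004),("black",(0,0,0),(180,255,35),.004)]:
    for c in blobs(im,lo,hi,60): print(n,c.mean(0).round(),rect("top",c,z))
print("bob top",onz("top",(481,201),.048), "nut",onz("top",(406,157),.026))
for p in [(398,144),(502,152),(495,221),(391,212)]: print("rack",p,onz("top",p,.004))
for p in [(278,153),(354,151),(361,236),(282,239)]: print("tray",p,onz("top",p,.004))
E
```

```text
red [[451. 197.]] [ 488.4 -310.    47.1   46.5   23.4]
red [[577.  93.]] [ 739.8 -640.    25.8   22.3   -4.5]
green [[417. 193.]] [ 500.1 -229.    46.7   45.8   42.6]
green [[565. 100.]] [ 721.8 -605.2   49.4   46.7   26.2]
blue [[450. 173.]] [ 549.7 -315.8  151.6   59.1   82.2]
blue [[273.  21.]] [961.3 102.3 145.2 116.6  89.2]
blue [[208.  24.]] [965.4 278.3 143.4 123.4  90. ]
yellow [[208. 219.]] [453.9 307.1 258.6   8.4  86.3]
yellow [[319. 211.]] [466.1  16.4 170.3  75.4 -88.7]
black [[376. 377.]] [  82.8 -244.2  861.4  192.6   88.7]Traceback (most recent call last):
  File "<stdin>", line 5, in <module>
  File "h.py", line 24, in rect
    P=np.array([onz(name,p[0],z,M) for p in c])*1000
                ~~~^^^^^^^^^^^^^^^
  File "h.py", line 10, in onz
    c,d=ray(name,px,M); return (c+d*(z-c[2])/d[2])[:2]
        ~~~^^^^^^^^^^^
  File "h.py", line 4, in ray
    M=M or robot.camera_model(name); K=M["camera_matrix"]; T=M["extrinsics"]
           ~~~~~~~~~~~~~~~~~~^^^^^^
ValueError: time passes only in moves, steps and waits
```

View pics/crop0.png

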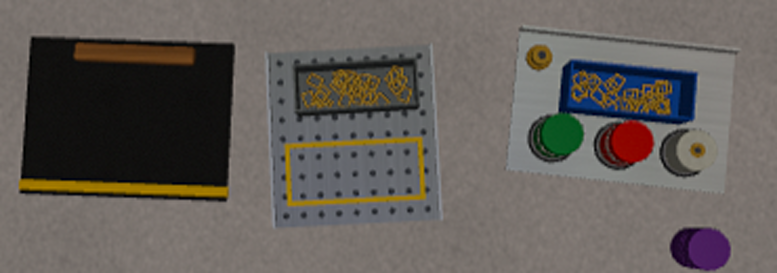

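```bash

python3 -m crank '[[22,30,0,0,0,-2],[44,60,0,0,0,-3],[66,90,0,0,0,-5],[88,120,0,0,0,-6],[109,150,0,0,0,-7.5]]' 0.73 25
python3 -m crank '[[22,30,0,0,0,-2],[44,60,0,0,0,-3],[66,90,0,0,0,-5],[88,120,0,0,0,-6],[109,150,0,0,0,-7.5]]'
python3 -m crank '[[22,30,0,0,0,-2],[44,60,0,0,0,-3],[66,90,0,0,0,-5],[88,120,0,0,0,-6],[109,150,0,0,0,-7.5]]'
python3 -m crank '[[0,0,0,0,0,0],[0,0,0,0,0,0]]'
python3 - <<'E'
from h import *
print(robot.state()); M=robot.camera_model("wrist"); print(M)
im=robot.grab_frame("wrist"); cv2.imwrite("pics/w1.png",im[:,:,::-1])
E
```

```text
clock: 0.52
tcp_pos: [0.2827, -0.5266, 0.2247]
tcp_rot: [-1.571, -0.0, -3.024]
force: [-0.0, 0.1, 1.1]
opening: 0.0667
clock: 0.93
tcp_pos: [0.3917, -0.3766, 0.2248]
tcp_rot: [-1.571, -0.0, 3.129]
force: [0.6, -0.7, -0.7]
opening: 0.0666
clock: 1.35
tcp_pos: [0.5008, -0.2265, 0.2249]
tcp_rot: [-1.571, -0.0, 2.998]
force: [0.8, -0.5, -0.2]
opening: 0.0666
clock: 1.52
tcp_pos: [0.5006, -0.2269, 0.2247]
tcp_rot: [-1.571, -0.0, 3.002]
force: [0.4, 1.0, -0.5]
opening: 0.0666
{'clock': 1.5167, 'q': array([-4.67883169e-01,  1.43372059e-01,  2.03929302e+00, -5.20436083e-05,
        9.59349224e-01,  1.24286022e+00]), 'dq': array([-0.04891691, -0.0033887 ,  0.00646139, -0.00401722,  0.00131399,
       -0.0278091 ]), 'tau': array([  3.36006626, -53.96829844, -41.87127471,   0.19439438,
        -0.08448838,   0.55769518]), 'tcp_pos': array([ 0.50063193, -0.22687877,  0.22471861]), 'tcp_rot': array([-1.57089181e+00, -4.12904649e-04,  3.00167550e+00]), 'force': array([ 0.3581909 ,  1.04417098, -0.47572883]), 'torque': array([ 0.022707  ,  0.04902527, -0.02182127]), 'opening': 0.06663229948236792}
{'camera_matrix': array([[309.70691629,   0.        , 320.79873117],
       [  0.        , 309.70691629, 197.28838288],
       [  0.        ,   0.        ,   1.        ]]), 'extrinsics': array([[-1.39252656e-01, -9.90256883e-01, -6.14213943e-05,
        -1.54641536e-01],
       [-9.56538903e-01,  1.34495093e-01,  2.58736152e-01,
         4.79650438e-01],
       [-2.56206994e-01,  3.60884484e-02, -9.65948032e-01,
         5.26260379e-01],
       [ 0.00000000e+00,  0.00000000e+00,  0.00000000e+00,
         1.00000000e+00]])}
```

View pics/w1.png

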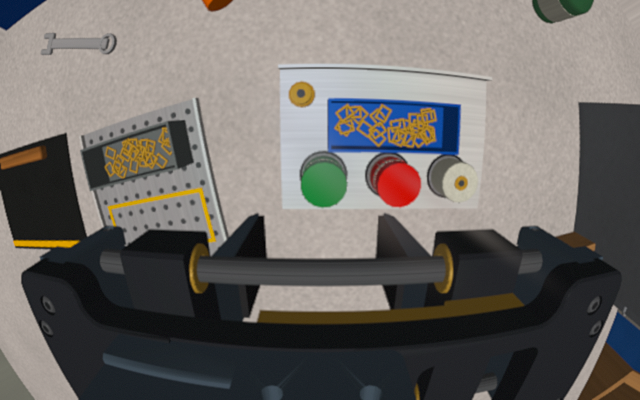

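```bash
python3 - <<'E'
from h import *
im=cv2.imread("pics/w1.png")[:,:,::-1].copy(); M=robot.camera_model("wrist")
for n,lo,hi,z in [("red",(0,180,90),(6,255,255),.066),("green",(50,120,50),(75,255,255),.066),("blue",(105,150,30),(125,255,255),.054),("yellow",(20,150,150),(30,255,255),.004)]:
    for c in blobs(im,lo,hi,300):
        print(n,c.mean(0).round(),rect("wrist",c,z,M))
        if n in("red","green"):
            P=np.array([onz("wrist",p[0],z,M) for p in c])*1000; print(cv2.minEnclosingCircle(P.astype(np.float32)))
print("bush",onz("wrist",(461,183),.048,M))
for p in [(280,66),(491,78),(480,209),(283,208)]: print("rack",p,onz("wrist",p,.004,M))
E
```

```text
red [[398. 184.]] [ 489.4 -310.5   48.    47.7   15.9]
((489.4698486328125, -309.3466491699219), 25.35528564453125)
green [[321. 188.]] [ 495.2 -224.9   47.5   32.7   48.8]
((499.8161315917969, -228.97811889648438), 23.763086318969727)
blue [[627. 342.]] [ -37.3 -986.1  503.4   81.2   48.5]
blue [[393. 126.]] [ 550.7 -317.5  148.8   57.    81.9]
blue [[17.  9.]] [862.8 228.1 162.7  50.7  62.1]
yellow [[167. 206.]] [466.5  16.5 172.6  77.2 -89.1]
yellow [[135. 152.]] [572.2  23.3  73.2  38.5  74. ]
yellow [[413. 130.]] [ 540.1 -350.6   68.8   41.9  -75.3]
yellow [[302.  94.]] [ 602.  -218.4   28.    27.2   81.2]
bush [ 0.47629148 -0.39304448]
rack (280, 66) [ 0.64094247 -0.1975058 ]
rack (491, 78) [ 0.60245994 -0.47244029]
rack (480, 209) [ 0.42209013 -0.44362386]
rack (283, 208) [ 0.46332108 -0.17308678]
```

```bash

python3 -m crank '[[0,-2,-40,0,0,0],[0,-2,-80,0,0,0],[0,-2,-115,0,0,0],[0,-2,-120,0,0,0],[0,-2,-120,0,0,0]]'
python3 -m crank '[[0,0,-25,0,0,0],[0,0,-50,0,0,0],[0,0,-70,0,0,0],[0,0,-76,0,0,0],[0,0,-76,0,0,0]]'
python3 -m crank '[[0,0,0,0,0,0],[0,0,0,0,0,0],[0,0,0,0,0,0],[0,0,0,0,0,0]]' 0.4 25
python3 -m crank '[[0,0,10,0,0,0],[0,0,40,0,0,0],[0,0,80,0,0,0],[0,0,105,0,0,0],[0,0,110,0,0,0]]'
python3 - <<'E'
from h import *
im=robot.grab_frame("wrist"); cv2.imwrite("pics/w2.png",im[:,:,::-1]); print(robot.state()['tcp_pos'],robot.state()['tcp_rot'])
E
```

```text
clock: 1.98
tcp_pos: [0.4983, -0.2306, 0.1034]
tcp_rot: [-1.572, -0.004, 2.997]
force: [-0.0, -0.6, -0.2]
opening: 0.0668
clock: 2.4
tcp_pos: [0.5003, -0.2309, 0.0296]
tcp_rot: [-1.571, -0.0, 2.998]
force: [0.1, -0.0, 0.3]
opening: 0.0669
clock: 2.73
tcp_pos: [0.501, -0.2308, 0.0305]
tcp_rot: [-1.57, 0.002, 2.999]
force: [-1.9, -0.5, 12.8]
opening: 0.0493
clock: 3.15
tcp_pos: [0.5021, -0.2313, 0.1442]
tcp_rot: [-1.569, 0.006, 2.999]
force: [0.9, -0.5, -1.8]
opening: 0.0494
[ 0.50166342 -0.23105546  0.14286794] [-1.5689779   0.00536135  2.99878979]
```

View pics/w2.png

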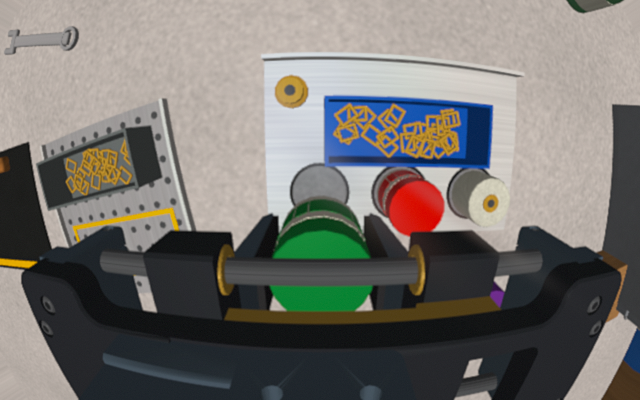

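```bash

python3 -m crank '[[1,20,0,0,0,0],[2,55,0,0,0,0],[4,90,0,0,0,0],[5,125,0,0,0,0],[7,160,0,0,0,0]]'
python3 -m crank '[[1,35,0,0,0,0],[2,70,0,0,0,0],[4,105,0,0,0,0],[5,140,0,0,0,0],[7,175,0,0,0,0]]'
python3 -m crank '[[1,35,0,0,0,0],[2,70,0,0,0,0],[4,105,0,0,0,0],[5,140,0,0,0,0],[7,170,0,0,0,0]]'
python3 -m crank '[[1,30,0,0,0,0],[3,60,0,0,0,0],[5,85,0,0,0,0],[6,105,0,0,0,0],[6,110,0,0,0,0]]'
python3 -m crank '[[0,0,-30,0,0,0],[0,0,-60,0,0,0],[0,0,-85,0,0,0],[0,0,-95,0,0,0],[0,0,-95,0,0,0]]'
python3 -m crank '[[0,0,-5,0,0,0],[0,0,-10,0,0,0],[0,0,-13,0,0,0],[0,0,-14,0,0,0],[0,0,-14,0,0,0]]'
```

```text
clock: 3.62
tcp_pos: [0.5058, -0.0687, 0.1378]
tcp_rot: [-1.571, -0.002, 2.998]
force: [1.2, -1.3, -2.1]
opening: 0.0495
clock: 4.03
tcp_pos: [0.5128, 0.1063, 0.1378]
tcp_rot: [-1.57, -0.002, 2.999]
force: [1.3, 0.5, -2.8]
opening: 0.0495
clock: 4.45
tcp_pos: [0.5199, 0.2766, 0.1377]
tcp_rot: [-1.57, -0.001, 2.999]
force: [0.7, 0.2, -2.6]
opening: 0.0497
clock: 4.87
tcp_pos: [0.5264, 0.3869, 0.1376]
tcp_rot: [-1.57, -0.001, 3.0]
force: [0.5, 0.2, -1.7]
opening: 0.0494
clock: 5.28
tcp_pos: [0.5252, 0.383, 0.0409]
tcp_rot: [-1.567, -0.004, 2.998]
force: [-0.3, -0.3, -2.4]
opening: 0.0497
clock: 5.7
tcp_pos: [0.5274, 0.3849, 0.0307]
tcp_rot: [-1.571, 0.001, 2.999]
force: [0.6, 0.6, -1.5]
opening: 0.0496
```

```bash

python3 -m crank '[[0,0,-0.7,0,0,0],[0,0,-1.3,0,0,0],[0,0,-1.3,0,0,0]]'
python3 -m crank '[[0,0,0,0,0,0],[0,0,0,0,0,0],[0,0,0,0,0,0],[0,0,0,0,0,0]]' 0.73
python3 -m crank '[[0,0,15,0,0,0],[0,0,40,0,0,0],[0,0,80,0,0,0],[0,0,105,0,0,0],[0,0,110,0,0,0]]'
python3 -m crank '[[-10,-38,0,0,0,0],[-20,-76,0,0,0,0],[-25,-114,0,0,0,0],[-30,-152,0,0,0,0],[-30,-190,0,0,0,0]]'
python3 - <<'E'
from h import *
im=robot.grab_frame("wrist"); cv2.imwrite("pics/w3.png",im[:,:,::-1]); print(robot.state()['tcp_pos'],robot.state()['tcp_rot'])
E
```

```text
clock: 5.95
tcp_pos: [0.5275, 0.385, 0.0306]
tcp_rot: [-1.571, 0.001, 2.999]
force: [-8.0, -4.7, 20.6]
opening: 0.0495
clock: 6.28
tcp_pos: [0.5272, 0.3848, 0.0288]
tcp_rot: [-1.571, 0.0, 2.999]
force: [0.9, 0.7, -0.1]
opening: 0.0661
clock: 6.7
tcp_pos: [0.5291, 0.3861, 0.1446]
tcp_rot: [-1.575, 0.005, 2.999]
force: [0.3, 0.2, 0.9]
opening: 0.0667
clock: 7.12
tcp_pos: [0.4957, 0.1931, 0.139]
tcp_rot: [-1.571, -0.0, 2.999]
force: [0.5, -0.7, -1.1]
opening: 0.0665
[0.49542017 0.18852154 0.13863378] [-1.56926565e+00 -1.25523067e-03  2.99798990e+00]
```

View pics/w3.png

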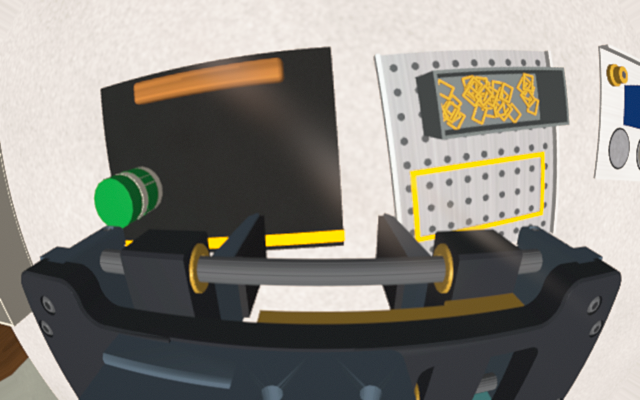

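```bash
python3 - <<'E'
from h import *
im=cv2.imread("pics/w3.png")[:,:,::-1].copy(); M=robot.camera_model("wrist")
for p in [(103,90),(330,48),(343,243),(123,243)]: print("mat",onz("wrist",p,.004,M))
for c in blobs(im,(50,120,50),(75,255,255),300):
    P=np.array([onz("wrist",p[0],.066,M) for p in c])*1000; print("green",cv2.minEnclosingCircle(P.astype(np.float32)))
m=cv2.inRange(cv2.cvtColor(im,cv2.COLOR_RGB2HSV),(22,150,150),(32,255,255))
print("tray",[ (p,onz("wrist",p,.004,M).round(4)) for p in [(412,171),(543,153),(543,214),(415,241)]])
E
```

```text
mat [0.6464008 0.4125688]
mat [0.63073227 0.16036934]
mat [0.43703137 0.17384199]
mat [0.46639119 0.43424783]
green ((528.3644409179688, 372.8756103515625), 29.61803436279297)
tray [((412, 171), array([0.5025, 0.0961])), ((543, 153), array([ 0.5044, -0.0718])), ((543, 214), array([ 0.429 , -0.0759])), ((415, 241), array([0.4267, 0.0972]))]
```

```bash

python3 -m crank '[[0,-38,0,0,0,0],[0,-76,0,0,0,0],[0,-114,0,0,0,0],[-1,-152,0,0,0,0],[-2,-190,0,0,0,0]]'
python3 -m crank '[[0,-38,0,0,0,0],[0,-76,0,0,0,0],[0,-114,0,0,0,0],[-1,-152,0,0,0,0],[-3,-185,0,0,0,0]]'
python3 -m crank '[[0,-30,0,0,0,0],[-1,-60,0,0,0,0],[-1,-85,0,0,0,0],[-2,-110,0,0,0,0],[-3,-130,0,0,0,0]]'
python3 -m crank '[[0,0,0,0,0,0],[0,0,0,0,0,0],[0,0,0,0,0,0],[0,0,0,0,0,0]]'
```

```text
clock: 7.58
tcp_pos: [0.4947, 0.0031, 0.1392]
tcp_rot: [-1.571, 0.0, 2.999]
force: [0.8, 0.5, -0.3]
opening: 0.0665
clock: 8.0
tcp_pos: [0.4919, -0.1826, 0.1392]
tcp_rot: [-1.571, 0.001, 2.998]
force: [1.2, 0.8, -0.4]
opening: 0.0667
clock: 8.42
tcp_pos: [0.4889, -0.3121, 0.1391]
tcp_rot: [-1.571, 0.0, 2.998]
force: [0.1, 0.7, -0.4]
opening: 0.0664
clock: 8.75
tcp_pos: [0.489, -0.3094, 0.1387]
tcp_rot: [-1.571, -0.0, 2.999]
force: [0.4, 0.8, 0.8]
opening: 0.0668
```

```bash

python3 -m crank '[[0,0,-35,0,0,0],[0,0,-70,0,0,0],[0,0,-95,0,0,0],[0,0,-108,0,0,0],[0,0,-108,0,0,0]]'
python3 -m crank '[[0,0,0,0,0,0]]'
python3 -m crank '[[0,0,0,0,0,0],[0,0,0,0,0,0],[0,0,0,0,0,0],[0,0,0,0,0,0],[0,0,0,0,0,0]]' 0.4 25
python3 -m crank '[[0,0,10,0,0,0],[0,0,40,0,0,0],[0,0,80,0,0,0],[0,0,105,0,0,0],[0,0,110,0,0,0]]'
python3 -m crank '[[1,20,0,0,0,0],[2,55,0,0,0,0],[4,90,0,0,0,0],[6,125,0,0,0,0],[9,160,0,0,0,0]]'
python3 -m crank '[[1,35,0,0,0,0],[2,70,0,0,0,0],[4,105,0,0,0,0],[6,140,0,0,0,0],[9,175,0,0,0,0]]'
python3 -m crank '[[1,35,0,0,0,0],[2,70,0,0,0,0],[4,105,0,0,0,0],[6,140,0,0,0,0],[9,170,0,0,0,0]]'
python3 -m crank '[[1,30,0,0,0,0],[3,60,0,0,0,0],[5,85,0,0,0,0],[6,102,0,0,0,0],[8,107,0,0,0,0]]'
python3 -m crank '[[0,0,-30,0,0,0],[0,0,-60,0,0,0],[0,0,-85,0,0,0],[0,0,-98,0,0,0],[0,0,-98,0,0,0]]'
python3 -m crank '[[0,0,-5,0,0,0],[0,0,-8,0,0,0],[0,0,-9,0,0,0],[0,0,-10,0,0,0],[0,0,-11,0,0,0]]'
```

```text
clock: 9.17
tcp_pos: [0.4878, -0.3087, 0.0283]
tcp_rot: [-1.573, -0.004, 3.0]
force: [-1.1, 0.5, 0.5]
opening: 0.0667
clock: 9.25
tcp_pos: [0.4893, -0.3099, 0.031]
tcp_rot: [-1.571, -0.0, 2.999]
force: [0.2, 0.3, 0.5]
opening: 0.0665
clock: 9.67
tcp_pos: [0.4898, -0.3108, 0.0321]
tcp_rot: [-1.57, 0.002, 2.999]
force: [-0.7, 1.8, 10.0]
opening: 0.0495
clock: 10.08
tcp_pos: [0.491, -0.3117, 0.1461]
tcp_rot: [-1.568, 0.006, 2.999]
force: [1.1, 0.4, -1.1]
opening: 0.0496
clock: 10.5
tcp_pos: [0.4973, -0.1488, 0.1406]
tcp_rot: [-1.571, -0.0, 2.998]
force: [-0.0, -0.5, -1.8]
opening: 0.0499
clock: 10.92
tcp_pos: [0.5064, 0.0264, 0.1407]
tcp_rot: [-1.571, -0.0, 2.999]
force: [0.6, -0.5, -2.1]
opening: 0.0498
clock: 11.33
tcp_pos: [0.5154, 0.1968, 0.1407]
tcp_rot: [-1.571, -0.0, 2.999]
force: [0.7, -0.8, -2.1]
opening: 0.0498
clock: 11.75
tcp_pos: [0.5238, 0.3036, 0.1406]
tcp_rot: [-1.571, 0.0, 3.0]
force: [0.3, -0.7, -1.1]
opening: 0.0497
clock: 12.17
tcp_pos: [0.5225, 0.3002, 0.04]
tcp_rot: [-1.568, -0.004, 2.998]
force: [-1.3, 0.5, -1.4]
opening: 0.0501
clock: 12.58
tcp_pos: [0.5245, 0.302, 0.0324]
tcp_rot: [-1.572, 0.001, 2.999]
force: [-0.3, 0.4, -1.6]
opening: 0.0496
```

```bash

python3 -m crank '[[0,0,-0.7,0,0,0],[0,0,-1.3,0,0,0],[0,0,-1.3,0,0,0]]'
python3 -m crank '[[0,0,0,0,0,0],[0,0,0,0,0,0],[0,0,0,0,0,0],[0,0,0,0,0,0]]' 0.73
python3 -m crank '[[0,0,15,0,0,0],[0,0,40,0,0,0],[0,0,80,0,0,0],[0,0,105,0,0,0],[0,0,110,0,0,0]]'
python3 -m crank '[[-2,-38,0,0,0,0],[-4,-76,0,0,0,0],[-7,-114,0,0,0,0],[-9,-152,0,0,0,0],[-12,-190,0,0,0,0]]'
python3 -m crank '[[-2,-38,0,0,0,0],[-4,-76,0,0,0,0],[-7,-114,0,0,0,0],[-9,-152,0,0,0,0],[-12,-190,0,0,0,0]]'
python3 -m crank '[[-2,-38,0,0,0,0],[-4,-76,0,0,0,0],[-7,-114,0,0,0,0],[-9,-152,0,0,0,0],[-12,-190,0,0,0,0]]'
python3 -m crank '[[-3,-35,0,0,0,0],[-5,-70,0,0,0,0],[-8,-95,0,0,0,0],[-10,-115,0,0,0,0],[-11,-123,0,0,0,0]]'
python3 -m crank '[[0,0,0,0,0,0],[0,0,0,0,0,0],[0,0,0,0,0,0],[0,0,0,0,0,0]]'
python3 - <<'E'
from h import *
s=robot.state(); M=robot.camera_model("wrist"); im=robot.grab_frame("wrist"); cv2.imwrite("pics/w4.png",im[:,:,::-1]); print(s['tcp_pos'],s['tcp_rot'])
for n,lo,hi,z in [("bush",(15,100,100),(32,255,255),.048),("blue",(105,150,30),(125,255,255),.054)]:
    for c in blobs(im,lo,hi,100): print(n,c.mean(0).round(),rect("wrist",c,z,M))
E
```

```text
clock: 12.83
tcp_pos: [0.5245, 0.302, 0.032]
tcp_rot: [-1.571, 0.001, 2.999]
force: [-7.4, -3.5, 22.7]
opening: 0.0495
clock: 13.17
tcp_pos: [0.5241, 0.3018, 0.0304]
tcp_rot: [-1.571, 0.0, 2.999]
force: [-0.8, -0.3, 0.6]
opening: 0.0664
clock: 13.58
tcp_pos: [0.526, 0.3028, 0.1448]
tcp_rot: [-1.574, 0.005, 2.999]
force: [0.3, 0.1, 0.6]
opening: 0.0667
clock: 14.0
tcp_pos: [0.5114, 0.1101, 0.1398]
tcp_rot: [-1.571, -0.0, 2.999]
force: [0.4, -0.1, 0.5]
opening: 0.0666
clock: 14.42
tcp_pos: [0.4994, -0.08, 0.1399]
tcp_rot: [-1.571, -0.0, 2.999]
force: [0.7, -0.5, -0.6]
opening: 0.0666
clock: 14.83
tcp_pos: [0.4874, -0.2701, 0.1398]
tcp_rot: [-1.571, -0.0, 2.999]
force: [1.6, 0.5, 0.4]
opening: 0.0662
clock: 15.25
tcp_pos: [0.4765, -0.3936, 0.1397]
tcp_rot: [-1.571, -0.0, 2.997]
force: [0.7, -0.8, 0.1]
opening: 0.0666
clock: 15.58
tcp_pos: [0.4772, -0.3901, 0.1402]
tcp_rot: [-1.571, -0.0, 3.0]
force: [0.3, 0.5, 0.3]
opening: 0.0666
[ 0.47718059 -0.39005327  0.14019253] [-1.57110466e+00 -3.46979005e-04  2.99985140e+00]
bush [[192. 272.]] [ 424.6 -255.    46.8    7.7  -12.5]
bush [[449. 272.]] [ 389.6 -504.    47.9    9.1   -4.8]
bush [[ 43. 228.]] [478.9 -44.  149.1  66.7 -88.5]
bush [[323. 202.]] [ 477.5 -391.7   16.9   15.8   81.9]
bush [[ 16. 174.]] [565.5 -13.7  77.9  43.6 -87.2]
bush [[202. 126.]] [ 558.2 -296.7   58.    44.7   73.4]
bush [[267. 130.]] [ 542.6 -352.5   60.1   37.9  -77.6]
bush [[138.  98.]] [ 597.7 -238.2   29.6   27.5  -55.3]
blue [[238. 113.]] [ 560.6 -336.5   26.2   24.9   84.7]
blue [[212. 137.]] [ 552.1 -313.   141.1   58.1   82.1]
blue [[294. 104.]] [ 562.2 -384.3   45.9   24.1   37.3]
```

View pics/w4.png

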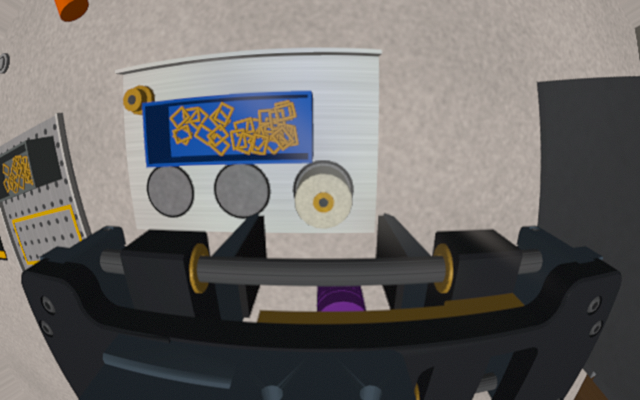

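```bash

python3 - <<'E'
from h import *
M=robot.camera_model("wrist"); im=cv2.imread("pics/w4.png")[:,:,::-1].copy()
for p in [(170.5,191),(242,190.5)]: print("ring",onz("wrist",p,.004,M))
print(onz("top",(483,248),.066))
E
python3 -m crank '[[0,-1,-35,0,0,0],[0,-1,-70,0,0,0],[0,-1,-100,0,0,0],[0,-1,-117,0,0,0],[0,-1,-117,0,0,0]]'
python3 -m crank '[[0,0,0,0,0,0]]'
python3 -m crank '[[0,0,0,0,0,0],[0,0,0,0,0,0],[0,0,0,0,0,0],[0,0,0,0,0,0],[0,0,0,0,0,0]]' 0.4 25
python3 -m crank '[[0,0,10,0,0,0],[0,0,40,0,0,0],[0,0,80,0,0,0],[0,0,110,0,0,0],[0,0,118,0,0,0]]'
python3 -m crank '[[1,20,0,0,0,0],[2,55,0,0,0,0],[5,90,0,0,0,0],[8,125,0,0,0,0],[11,160,0,0,0,0]]'
python3 -m crank '[[2,35,0,0,0,0],[4,70,0,0,0,0],[6,105,0,0,0,0],[8,140,0,0,0,0],[11,175,0,0,0,0]]'
python3 -m crank '[[2,35,0,0,0,0],[4,70,0,0,0,0],[6,105,0,0,0,0],[8,140,0,0,0,0],[11,170,0,0,0,0]]'
python3 -m crank '[[1,30,0,0,0,0],[3,60,0,0,0,0],[5,85,0,0,0,0],[7,102,0,0,0,0],[9,106,0,0,0,0]]'
python3 -m crank '[[0,0,-30,0,0,0],[0,0,-60,0,0,0],[0,0,-85,0,0,0],[0,0,-105,0,0,0],[0,0,-105,0,0,0]]'
python3 -m crank '[[0,0,-5,0,0,0],[0,0,-9,0,0,0],[0,0,-11,0,0,0],[0,0,-12,0,0,0],[0,0,-12,0,0,0]]'
```

```text
ring [ 0.49983149 -0.23090827]
ring [ 0.48845078 -0.31151493]
[ 0.36168102 -0.38191462]
clock: 16.05
tcp_pos: [0.4755, -0.39, 0.0198]
tcp_rot: [-1.574, -0.004, 2.999]
force: [-0.8, 0.5, -0.2]
opening: 0.0666
clock: 16.13
tcp_pos: [0.4769, -0.3915, 0.0231]
tcp_rot: [-1.572, -0.001, 2.999]
force: [0.1, -0.0, 0.8]
opening: 0.0665
clock: 16.55
tcp_pos: [0.4778, -0.3928, 0.0248]
tcp_rot: [-1.57, 0.002, 2.999]
force: [0.0, 1.7, 8.9]
opening: 0.0495
clock: 16.97
tcp_pos: [0.4788, -0.3939, 0.1473]
tcp_rot: [-1.567, 0.006, 2.999]
force: [1.1, -0.9, 0.4]
opening: 0.0495
clock: 17.38
tcp_pos: [0.4876, -0.2308, 0.1416]
tcp_rot: [-1.571, 0.0, 2.998]
force: [1.1, 0.2, -2.0]
opening: 0.0498
clock: 17.8
tcp_pos: [0.4986, -0.0557, 0.1417]
tcp_rot: [-1.571, 0.0, 2.998]
force: [1.4, -0.4, -1.7]
opening: 0.0495
clock: 18.22
tcp_pos: [0.5096, 0.1148, 0.1417]
tcp_rot: [-1.571, 0.0, 2.999]
force: [0.0, 0.5, -1.7]
opening: 0.0499
clock: 18.63
tcp_pos: [0.519, 0.2209, 0.1417]
tcp_rot: [-1.571, 0.0, 3.001]
force: [-0.2, -0.4, -1.8]
opening: 0.0496
clock: 19.05
tcp_pos: [0.5168, 0.2172, 0.0331]
tcp_rot: [-1.568, -0.005, 2.998]
force: [-0.2, -0.3, -0.9]
opening: 0.0498
clock: 19.47
tcp_pos: [0.5194, 0.2188, 0.0249]
tcp_rot: [-1.571, 0.001, 2.999]
force: [0.3, -0.1, -1.5]
opening: 0.0499
```

```bash

python3 -m crank '[[0,0,-0.7,0,0,0],[0,0,-1.5,0,0,0],[0,0,-1.5,0,0,0]]'
python3 -m crank '[[0,0,0,0,0,0],[0,0,0,0,0,0],[0,0,0,0,0,0],[0,0,0,0,0,0]]' 0.73
python3 -m crank '[[0,0,15,0,0,0],[0,0,40,0,0,0],[0,0,80,0,0,0],[0,0,110,0,0,0],[0,0,118,0,0,0]]'
python3 -m crank '[[2,-38,0,0,0,5],[4,-76,0,0,0,10],[7,-114,0,0,0,16],[9,-152,0,0,0,22],[11,-180,0,0,0,28]]' 1
python3 -m crank '[[2,-38,0,0,0,6],[4,-76,0,0,0,12],[7,-114,0,0,0,19],[9,-152,0,0,0,25],[11,-180,0,0,0,31]]'
python3 -m crank '[[2,-38,0,0,0,6],[4,-76,0,0,0,12],[6,-114,0,0,0,19],[8,-152,0,0,0,25],[9,-178,0,0,0,31]]'
python3 -m crank '[[0,0,0,0,0,0],[0,0,0,0,0,0],[0,0,0,0,0,0],[0,0,0,0,0,0]]'
python3 - <<'E'
from h import *
s=robot.state(); M=robot.camera_model("wrist"); im=robot.grab_frame("wrist"); cv2.imwrite("pics/w5.png",im[:,:,::-1]); print(s['tcp_pos'],s['tcp_rot'],s['q'])
for n,lo,hi,z in [("blue",(105,150,30),(125,255,255),.054)]:
    for c in blobs(im,lo,hi,100): print(n,c.mean(0).round(),rect("wrist",c,z,M))
E
```

```text
clock: 19.72
tcp_pos: [0.5196, 0.2188, 0.0245]
tcp_rot: [-1.571, 0.001, 2.999]
force: [-8.1, -2.4, 24.6]
opening: 0.0496
clock: 20.05
tcp_pos: [0.5192, 0.2188, 0.023]
tcp_rot: [-1.571, 0.0, 2.999]
force: [0.1, -0.1, 0.5]
opening: 0.0662
clock: 20.47
tcp_pos: [0.5211, 0.2195, 0.1454]
tcp_rot: [-1.574, 0.005, 2.999]
force: [0.9, -0.3, 0.9]
opening: 0.0663
clock: 20.88
tcp_pos: [0.5296, 0.0364, 0.1405]
tcp_rot: [-1.571, -0.0, -2.791]
force: [-0.1, 0.2, -0.5]
opening: 0.0911
clock: 21.3
tcp_pos: [0.5408, -0.144, 0.1406]
tcp_rot: [-1.571, -0.0, -2.25]
force: [0.7, 0.8, 0.1]
opening: 0.0917
clock: 21.72
tcp_pos: [0.5498, -0.3223, 0.1404]
tcp_rot: [-1.571, -0.0, -1.709]
force: [-0.1, 0.9, -0.1]
opening: 0.0913
clock: 22.05
tcp_pos: [0.5498, -0.3182, 0.1405]
tcp_rot: [-1.571, 0.0, -1.714]
force: [0.2, -0.2, -0.8]
opening: 0.0911
[ 0.54983308 -0.31819818  0.14047608] [-1.57149511e+00  3.96974999e-04 -1.71413900e+00] [-5.61341556e-01  3.88467660e-01  1.90302032e+00  1.05251351e-04
  8.50904441e-01 -4.18068442e-01]
blue [[318. 210.]] [ 551.5 -314.9  103.3   58.    81.8]
blue [[338. 140.]] [ 558.6 -272.9   59.2   55.2   82.6]
```

View pics/w5.png

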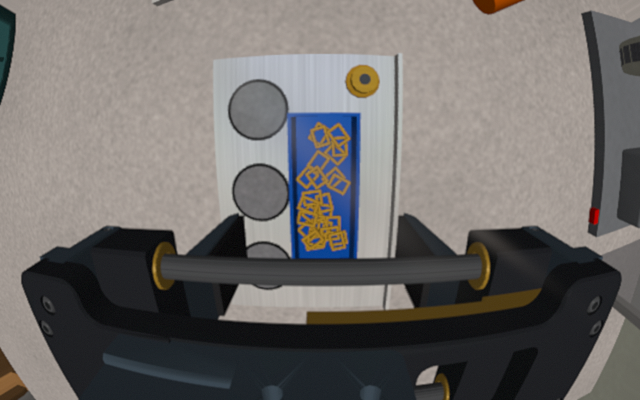

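```bash

python3 -m crank '[[0.7,-0.5,-35,0,0,0],[0.7,-0.5,-70,0,0,0],[0.7,-0.5,-95,0,0,0],[0.7,-0.5,-109,0,0,0],[0.7,-0.5,-109,0,0,0]]'
python3 -m crank '[[0,0,0,0,0,0],[0,0,0,0,0,0]]'
python3 -m crank '[[0,0,0,0,0,0],[0,0,0,0,0,0],[0,0,0,0,0,0],[0,0,0,0,0,0],[0,0,0,0,0,0]]' 0.5 30
python3 -m crank '[[0,0,8,0,0,0],[0,0,30,0,0,0],[0,0,60,0,0,0],[0,0,80,0,0,0],[0,0,85,0,0,0]]'
python3 -m crank '[[-6,20,0,0,0,1],[-14,50,0,0,0,2],[-22,80,0,0,0,3],[-30,110,0,0,0,4],[-38,140,0,0,0,5]]'
python3 -m crank '[[-8,35,0,0,0,1],[-16,70,0,0,0,2],[-24,100,0,0,0,3],[-32,130,0,0,0,3.5],[-40,150,0,0,0,4]]'
python3 -m crank '[[-2,15,0,0,0,0],[-4,30,0,0,0,0],[-6,40,0,0,0,0],[-6.5,45,0,0,0,0],[-6.5,45,0,0,0,0]]'
python3 -m crank '[[0,0,0,0,0,0],[0,0,0,0,0,0],[0,0,0,0,0,0]]'
python3 - <<'E'
from h import *
s=robot.state(); M=robot.camera_model("wrist"); im=robot.grab_frame("wrist"); cv2.imwrite("pics/w6.png",im[:,:,::-1]); print(s['tcp_pos'],s['tcp_rot'],s['force'])
E
```

```text
clock: 22.52
tcp_pos: [0.5494, -0.3181, 0.0291]
tcp_rot: [-1.575, 0.002, -1.713]
force: [-0.8, -0.4, -0.7]
opening: 0.0911
clock: 22.68
tcp_pos: [0.5518, -0.3201, 0.0335]
tcp_rot: [-1.569, -0.001, -1.714]
force: [0.8, -1.1, -0.2]
opening: 0.0911
clock: 23.1
tcp_pos: [0.5509, -0.3199, 0.0322]
tcp_rot: [-1.57, -0.0, -1.714]
force: [0.0, 0.6, 0.2]
opening: 0.0603
clock: 23.52
tcp_pos: [0.5521, -0.3207, 0.1206]
tcp_rot: [-1.567, -0.002, -1.714]
force: [-0.1, -0.2, -1.9]
opening: 0.0578
clock: 23.93
tcp_pos: [0.5116, -0.1784, 0.1161]
tcp_rot: [-1.572, 0.0, -1.626]
force: [0.6, -0.1, -2.7]
opening: 0.0577
clock: 24.35
tcp_pos: [0.4714, -0.0277, 0.1162]
tcp_rot: [-1.572, 0.0, -1.556]
force: [0.3, -0.4, -2.0]
opening: 0.058
clock: 24.77
tcp_pos: [0.466, 0.0157, 0.1166]
tcp_rot: [-1.571, 0.0, -1.556]
force: [0.0, -0.5, -3.9]
opening: 0.0576
clock: 25.02
tcp_pos: [0.4664, 0.0146, 0.1168]
tcp_rot: [-1.571, -0.0, -1.557]
force: [1.0, -0.8, -1.8]
opening: 0.0577
[0.46639846 0.0146432  0.11680033] [-1.57077437e+00 -1.55414224e-05 -1.55743011e+00] [ 1.04628989 -0.80969291 -1.80684093]
```

View pics/w6.png

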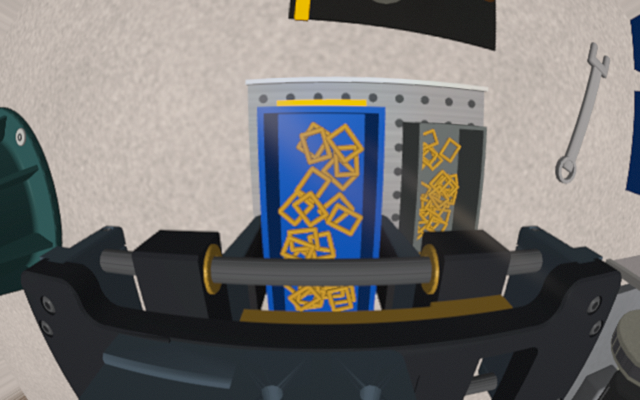

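```bash
python3 - <<'E'
from h import *
M=robot.camera_model("wrist")
for p in [(258,108),(385,108),(322,107)]: print("bin far rim",onz("wrist",p,.1386,M))
for p in [(276,100),(367,100),(277,104.5),(366,104.5)]: print("outline far",onz("wrist",p,.004,M))
for p in [(247,80),(486,89)]: print("tray",onz("wrist",p,.016,M))
im=cv2.imread("pics/w6.png")[:,:,::-1].copy()
for c in blobs(im,(20,150,150),(30,255,255),60): 
    if abs(c.mean(0)[0,0]-320)<60 and c.mean(0)[0,1]<115: print(c.mean(0),rect("wrist",c,.004,M))
E
```

```text
bin far rim [0.4369082  0.09155474]
bin far rim [0.49339825 0.09234769]
bin far rim [0.46536577 0.09184254]
outline far [0.42551296 0.10224011]
outline far [0.50488526 0.10335556]
outline far [0.42642008 0.09823353]
outline far [0.50408787 0.09932418]
tray [0.40221228 0.11951736]
tray [0.61496031 0.12241885]
[[321.47826087 102.04347826]] [4.648e+02 1.011e+02 7.680e+01 5.000e+00 1.000e-01]
[[301.74603175   9.34920635]] [446.6 185.8  19.5  12.5  86.4]
```

```bash

python3 -m crank '[[0,0,-25,0,0,0],[0,0,-50,0,0,0],[0,0,-70,0,0,0],[0,0,-78,0,0,0],[0,0,-78,0,0,0]]'
python3 -m crank '[[0,0,-2,0,0,0],[0,0,-4,0,0,0],[0,0,-5,0,0,0],[0,0,-5.5,0,0,0],[0,0,-5.5,0,0,0]]'
python3 -m crank '[[0,0,-0.5,0,0,0],[0,0,-1,0,0,0],[0,0,-1,0,0,0]]'
```

```text
clock: 25.48
tcp_pos: [0.4652, 0.015, 0.0374]
tcp_rot: [-1.574, 0.0, -1.557]
force: [0.8, -0.7, -1.1]
opening: 0.058
clock: 25.9
tcp_pos: [0.4668, 0.0152, 0.0339]
tcp_rot: [-1.57, -0.0, -1.557]
force: [-0.4, -0.1, 2.1]
opening: 0.0578
clock: 26.15
tcp_pos: [0.4669, 0.0152, 0.0338]
tcp_rot: [-1.57, -0.0, -1.557]
force: [-7.2, -0.5, 32.5]
opening: 0.0582
```

```bash

python3 -m crank '[[0,0,0.8,0,0,0],[0,0,0.8,0,0,0]]'
python3 -m crank '[[0,0,0,0,0,0],[0,0,0,0,0,0],[0,0,0,0,0,0],[0,0,0,0,0,0],[0,0,0,0,0,0]]' 0.9
python3 -m crank '[[0,0,15,0,0,0],[0,0,40,0,0,0],[0,0,80,0,0,0],[0,0,110,0,0,0],[0,0,110,0,0,0]]'
python3 -m crank '[[-1,-35,5,0,0,0],[-2,-70,10,0,0,0],[-3,-105,15,0,0,0],[-3,-130,15,0,0,0],[-3,-130,15,0,0,0]]'
python3 -m crank '[[0,0,0,0,0,0],[0,0,0,0,0,0],[0,0,0,0,0,0]]'
python3 - <<'E'
from h import *
s=robot.state(); M=robot.camera_model("wrist"); im=robot.grab_frame("wrist"); cv2.imwrite("pics/w7.png",im[:,:,::-1]); print(s['tcp_pos'],s['tcp_rot'],s['force'])
for n,lo,hi,z in [("blue",(105,150,30),(125,255,255),.054),("yellow",(20,150,150),(30,255,255),.004),("red",(0,180,90),(6,255,255),.066),("green",(50,120,50),(75,255,255),.066)]:
    for c in blobs(im,lo,hi,100): print(n,c.mean(0).round(),rect("wrist",c,z,M))
E
```

```text
clock: 26.32
tcp_pos: [0.4667, 0.0152, 0.0338]
tcp_rot: [-1.57, -0.0, -1.557]
force: [-3.8, 0.1, 17.3]
opening: 0.0576
clock: 26.73
tcp_pos: [0.4662, 0.0152, 0.0331]
tcp_rot: [-1.571, 0.0, -1.557]
force: [-0.1, -0.4, 0.1]
opening: 0.0822
clock: 27.15
tcp_pos: [0.4691, 0.0152, 0.1482]
tcp_rot: [-1.563, -0.0, -1.557]
force: [2.0, -0.5, 0.1]
opening: 0.0822
clock: 27.57
tcp_pos: [0.4635, -0.1181, 0.1584]
tcp_rot: [-1.57, -0.001, -1.559]
force: [-0.3, 2.1, -0.4]
opening: 0.0824
clock: 27.82
tcp_pos: [0.463, -0.1139, 0.1578]
tcp_rot: [-1.571, 0.0, -1.556]
force: [-1.4, 0.2, 0.3]
opening: 0.0821
[ 0.46300678 -0.11393759  0.15779193] [-1.57145024e+00  3.02689353e-04 -1.55586695e+00] [-1.41439539  0.18715289  0.31071961]
blue [[628.  52.]] [853.2 102.  171.3  77.1  82. ]
blue [[326.  73.]] [466.1   4.2 120.   56.  -89.3]
yellow [[435. 120.]] [582.8 -38.4  35.1  28.2 -33. ]
yellow [[322.  91.]] [460.2 -11.4  69.6  42.8 -67.3]
yellow [[432.  68.]] [574.6  17.5  63.   39.4  78.5]
yellow [[439.  24.]] [585.   67.4  17.9  14.4  58.5]
yellow [[330.  34.]] [467.6  47.1  51.1  48.1  -7.4]
yellow [[327.  84.]] [467.1   7.7 152.9  77.3 -88.8]
```

View pics/w7.png

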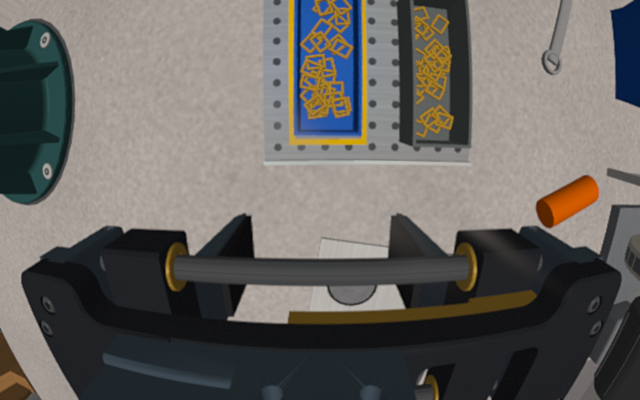

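```bash

python3 -m crank '[[4,22,0,0,0,-6.5],[8,44,0,0,0,-13],[12,66,0,0,0,-20],[16,88,0,0,0,-27],[19,111,0,0,0,-33]]' 0.73 25
python3 -m crank '[[4,22,0,0,0,-6.5],[8,44,0,0,0,-13],[12,66,0,0,0,-20],[16,88,0,0,0,-27],[19,111,0,0,0,-33]]'
python3 -m crank '[[4,22,-3,0,0,-6.5],[8,44,-6,0,0,-13],[12,66,-9,0,0,-20],[16,88,-12,0,0,-27],[18,111,-17,0,0,-32.85]]'
python3 -m crank '[[0,0,0,0,0,0],[0,0,0,0,0,0],[0,0,0,0,0,0],[0,0,0,0,0,0]]'
python3 - <<'E'
from h import *
s=robot.state(); M=robot.camera_model("wrist"); im=robot.grab_frame("wrist"); cv2.imwrite("pics/w8.png",im[:,:,::-1]); print(s['tcp_pos'],s['tcp_rot'],s['force'])
for n,lo,hi,z in [("bush",(15,100,100),(32,255,255),.048),("red",(0,180,90),(6,255,255),.066),("green",(50,120,50),(75,255,255),.066)]:
    for c in blobs(im,lo,hi,100):
        P=np.array([onz("wrist",p[0],z,M) for p in c])*1000; print(n,c.mean(0).round(),cv2.minEnclosingCircle(P.astype(np.float32)))
E
```

```text
clock: 28.28
tcp_pos: [0.4823, -0.002, 0.1581]
tcp_rot: [-1.571, 0.0, -2.138]
force: [0.0, -0.1, 0.1]
opening: 0.0667
clock: 28.7
tcp_pos: [0.501, 0.1092, 0.158]
tcp_rot: [-1.571, -0.0, -2.714]
force: [0.2, -0.4, 0.7]
opening: 0.0667
clock: 29.12
tcp_pos: [0.5191, 0.2203, 0.1411]
tcp_rot: [-1.571, 0.0, 2.996]
force: [0.6, -0.5, 0.4]
opening: 0.0666
clock: 29.45
tcp_pos: [0.5189, 0.2179, 0.1412]
tcp_rot: [-1.571, -0.0, 3.003]
force: [-1.2, 0.1, 1.0]
opening: 0.0669
[0.51893879 0.21789892 0.14119406] [-1.57068783e+00 -1.20521436e-04  3.00277600e+00] [-1.15107567  0.08916201  1.01737282]
bush [[389. 312.]] ((381.7178039550781, 150.4077911376953), 150.34136962890625)
bush [[319. 254.]] ((471.3969421386719, 227.9628143310547), 47.01160430908203)
bush [[445. 268.]] ((434.9705810546875, 108.68516540527344), 28.510406494140625)
bush [[197. 269.]] ((468.2315979003906, 347.0242919921875), 28.153316497802734)
bush [[501. 219.]] ((479.6772155761719, 37.185951232910156), 49.774837493896484)
bush [[320. 202.]] ((518.939208984375, 219.26385498046875), 8.650409698486328)
bush [[485. 189.]] ((497.9776611328125, 45.981101989746094), 75.17744445800781)
bush [[475. 126.]] ((568.439697265625, 75.75947570800781), 22.024219512939453)
bush [[510. 122.]] ((573.0611572265625, 31.874454498291016), 35.292938232421875)
bush [[545. 115.]] ((575.3169555664062, -13.577377319335938), 20.588943481445312)
bush [[626.  94.]] ((601.1961059570312, -167.94589233398438), 24.880708694458008)
red [[220. 212.]] ((525.62646484375, 300.2004089355469), 27.37684440612793)
red [[237. 180.]] ((549.5869750976562, 282.1270751953125), 13.42734432220459)
green [[178. 214.]] ((529.8495483398438, 341.8589782714844), 14.129883766174316)
green [[143. 217.]] ((528.7698974609375, 379.9322509765625), 29.695003509521484)
```

View pics/w8.png

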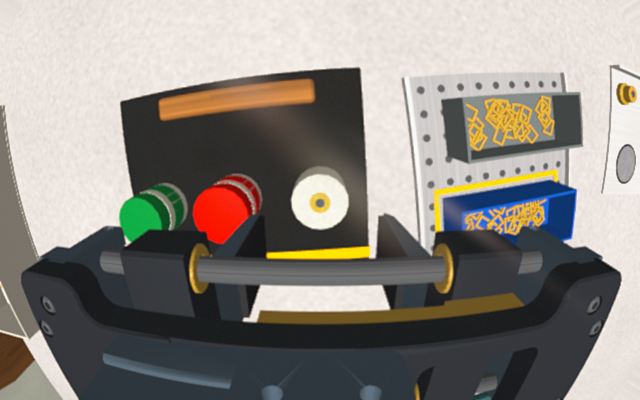

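```bash

python3 -m crank '[[0,1,-35,0,0,0],[0,1,-70,0,0,0],[0,1,-100,0,0,0],[0,1,-117,0,0,0],[0,1,-117,0,0,0]]'
python3 -m crank '[[0,0,0,0,0,0],[0,0,0,0,0,0]]'
python3 -m crank '[[0,0,0,0,0,0],[0,0,0,0,0,0],[0,0,0,0,0,0],[0,0,0,0,0,0],[0,0,0,0,0,0]]' 0.4 25
python3 -m crank '[[0,0,10,0,0,0],[0,0,40,0,0,0],[0,0,80,0,0,0],[0,0,110,0,0,0],[0,0,118,0,0,0]]'
python3 -m crank '[[-2,-25,0,0,0,0],[-4,-60,0,0,0,0],[-7,-95,0,0,0,0],[-9,-130,0,0,0,0],[-12,-165,0,0,0,0]]'
python3 -m crank '[[-2,-35,0,0,0,0],[-4,-70,0,0,0,0],[-7,-105,0,0,0,0],[-9,-140,0,0,0,0],[-12,-175,0,0,0,0]]'
python3 -m crank '[[-2,-35,0,0,0,0],[-4,-70,0,0,0,0],[-7,-105,0,0,0,0],[-9,-140,0,0,0,0],[-12,-170,0,0,0,0]]'
python3 -m crank '[[-2,-30,0,0,0,0],[-3,-60,0,0,0,0],[-5,-80,0,0,0,0],[-6,-97,0,0,0,0],[-6,-100,0,0,0,0]]'
python3 -m crank '[[0,0,0,0,0,0],[0,0,0,0,0,0],[0,0,0,0,0,0],[0,0,0,0,0,0]]'
python3 -m crank '[[0,0,0,0,0,0],[0,0,0,0,0,0]]'
```

```text
clock: 29.92
tcp_pos: [0.5171, 0.2178, 0.021]
tcp_rot: [-1.568, -0.005, 3.001]
force: [-0.7, -0.2, 0.1]
opening: 0.0667
clock: 30.08
tcp_pos: [0.5201, 0.2192, 0.0254]
tcp_rot: [-1.571, 0.001, 3.001]
force: [-0.5, 0.5, -0.8]
opening: 0.0664
clock: 30.5
tcp_pos: [0.5198, 0.2194, 0.0252]
tcp_rot: [-1.571, 0.001, 3.001]
force: [-1.7, -1.7, 11.0]
opening: 0.0498
clock: 30.92
tcp_pos: [0.5213, 0.2201, 0.1476]
tcp_rot: [-1.574, 0.006, 3.001]
force: [0.5, 0.6, -0.3]
opening: 0.0494
clock: 31.33
tcp_pos: [0.5067, 0.0528, 0.1424]
tcp_rot: [-1.571, 0.0, 3.002]
force: [0.9, 0.3, -0.2]
opening: 0.0497
clock: 31.75
tcp_pos: [0.4947, -0.1224, 0.1424]
tcp_rot: [-1.571, 0.0, 3.001]
force: [0.6, 0.7, -0.9]
opening: 0.0495
clock: 32.17
tcp_pos: [0.4827, -0.2929, 0.1424]
tcp_rot: [-1.571, 0.0, 3.001]
force: [0.4, 0.3, -1.2]
opening: 0.0497
clock: 32.58
tcp_pos: [0.477, -0.3929, 0.1423]
tcp_rot: [-1.57, 0.0, 3.0]
force: [0.5, 0.5, -0.8]
opening: 0.05
clock: 32.92
tcp_pos: [0.4774, -0.3898, 0.1421]
tcp_rot: [-1.571, -0.0, 3.002]
force: [0.6, 0.2, -0.1]
opening: 0.049
clock: 33.08
tcp_pos: [0.4774, -0.3903, 0.1422]
tcp_rot: [-1.571, 0.0, 3.002]
force: [0.0, -0.3, -0.7]
opening: 0.0495
```

```bash

python3 -m crank '[[0.8,-1.5,-30,0,0,0],[0.8,-1.5,-60,0,0,0],[0.8,-1.5,-90,0,0,0],[0.8,-1.5,-110,0,0,0],[0.8,-1.5,-110,0,0,0]]'
python3 -m crank '[[0,0,-2,0,0,0],[0,0,-4,0,0,0],[0,0,-6,0,0,0],[0,0,-7,0,0,0],[0,0,-7,0,0,0]]'
python3 -m crank '[[0,0,-0.7,0,0,0],[0,0,-1.2,0,0,0],[0,0,-1.2,0,0,0]]'
```

```text
clock: 33.5
tcp_pos: [0.4762, -0.3904, 0.0283]
tcp_rot: [-1.574, -0.005, 3.002]
force: [-0.6, 0.9, -1.9]
opening: 0.0498
clock: 33.92
tcp_pos: [0.4784, -0.3926, 0.0259]
tcp_rot: [-1.57, 0.001, 3.001]
force: [0.6, -0.3, -0.9]
opening: 0.0496
clock: 34.17
tcp_pos: [0.4784, -0.3926, 0.0252]
tcp_rot: [-1.571, 0.0, 3.001]
force: [-5.1, 3.4, 15.0]
opening: 0.0495
```

```bash

python3 -m crank '[[0,0,0,0,0,0],[0,0,0,0,0,0],[0,0,0,0,0,0],[0,0,0,0,0,0]]' 0.73
python3 -m crank '[[0,0,15,0,0,0],[0,0,40,0,0,0],[0,0,80,0,0,0],[0,0,110,0,0,0],[0,0,118,0,0,0]]'
python3 -m crank '[[0,0,0,0,0,0],[0,0,0,0,0,0],[0,0,0,0,0,0],[0,0,0,0,0,0]]'
python3 - <<'E'
from h import *
s=robot.state(); M=robot.camera_model("wrist"); im=robot.grab_frame("wrist"); cv2.imwrite("pics/w9.png",im[:,:,::-1]); print(s['tcp_pos'],s['tcp_rot'])
for n,lo,hi,z in [("bush",(15,100,100),(32,255,255),.048)]:
    for c in blobs(im,lo,hi,100):
      if abs(c.mean(0)[0,0]-320)<30:  print(n,c.mean(0).round(),rect("wrist",c,z,M))
# rings: dark discs
g=cv2.cvtColor(im,cv2.COLOR_RGB2HSV); m=cv2.inRange(g,(0,0,0),(180,90,165)); m[:150]=0; m[235:]=0
for c in cv2.findContours(m,cv2.RETR_EXTERNAL,cv2.CHAIN_APPROX_NONE)[0]:
    if cv2.contourArea(c)>800:
        P=np.array([onz("wrist",p[0],.004,M) for p in c])*1000; print("ring",cv2.minEnclosingCircle(P.astype(np.float32)))
cv2.imwrite("pics/c9.png",cv2.resize(im[130:260,100:400,::-1],None,fx=2.6,fy=2.6,interpolation=cv2.INTER_CUBIC))
E
```

```text
clock: 34.5
tcp_pos: [0.4781, -0.3923, 0.024]
tcp_rot: [-1.571, 0.0, 3.001]
force: [-0.2, 0.3, -0.8]
opening: 0.0658
clock: 34.92
tcp_pos: [0.4798, -0.3938, 0.1468]
tcp_rot: [-1.568, 0.005, 3.001]
force: [0.3, 0.1, 0.9]
opening: 0.0665
clock: 35.25
tcp_pos: [0.4773, -0.3917, 0.1401]
tcp_rot: [-1.572, -0.002, 3.001]
force: [0.0, 0.1, -0.1]
opening: 0.0668
[ 0.47731021 -0.39166112  0.14014948] [-1.57224139e+00 -2.23880462e-03  3.00134267e+00]
bush [[322. 202.]] [ 477.4 -392.1   17.2   16.5   36.2]
ring ((499.77301025390625, -229.3240966796875), 31.444616317749023)
ring ((473.83319091796875, -391.2391662597656), 34.19632339477539)
ring ((476.9111022949219, -306.7909851074219), 43.60517883300781)
ring ((380.9535827636719, -653.5123901367188), 265.10345458984375)
ring ((465.5997619628906, -55.550315856933594), 218.8807373046875)
```

View pics/c9.png

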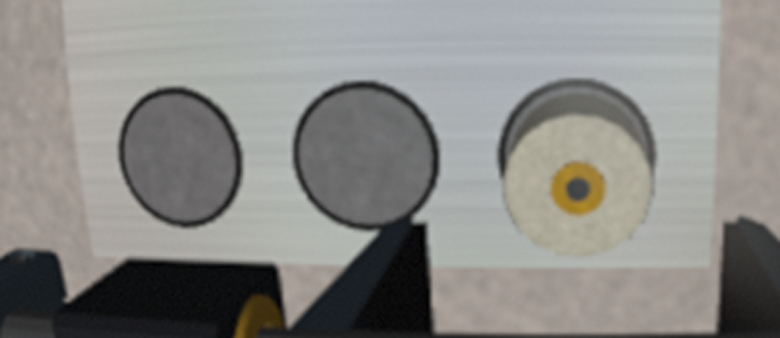

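```bash

python3 -m crank '[[2,30,0,0,0,0],[4,68,0,0,0,0],[7,106,0,0,0,0],[9,144,0,0,0,0],[12,182,0,0,0,0]]'
python3 -m crank '[[2,38,0,0,0,0],[4,76,0,0,0,0],[7,114,0,0,0,0],[9,152,0,0,0,0],[12,190,0,0,0,0]]'
python3 -m crank '[[2,38,0,0,0,0],[4,76,0,0,0,0],[7,114,0,0,0,0],[9,152,0,0,0,0],[12,190,0,0,0,0]]'
python3 -m crank '[[3,35,0,0,0,0],[5,70,0,0,0,0],[8,100,0,0,0,0],[10,125,0,0,0,0],[10,132,0,0,0,0]]'
python3 -m crank '[[0,0,0,0,0,0],[0,0,0,0,0,0],[0,0,0,0,0,0],[0,0,0,0,0,0]]'
python3 - <<'E'
from h import *
s=robot.state(); M=robot.camera_model("wrist"); im=robot.grab_frame("wrist"); cv2.imwrite("pics/w10.png",im[:,:,::-1]); print(s['tcp_pos'],s['tcp_rot'])
for n,lo,hi,z in [("red",(0,180,90),(6,255,255),.066),("green",(50,120,50),(75,255,255),.066)]:
    for c in blobs(im,lo,hi,100):
        P=np.array([onz("wrist",p[0],z,M) for p in c])*1000; print(n,c.mean(0).round(),cv2.boundingRect(c),cv2.minEnclosingCircle(P.astype(np.float32)))
E
```

```text
clock: 35.72
tcp_pos: [0.4893, -0.2085, 0.141]
tcp_rot: [-1.571, -0.001, 3.001]
force: [0.8, 0.7, -0.1]
opening: 0.0664
clock: 36.13
tcp_pos: [0.5013, -0.0185, 0.1412]
tcp_rot: [-1.571, -0.001, 3.001]
force: [1.2, -0.3, 0.1]
opening: 0.0665
clock: 36.55
tcp_pos: [0.5133, 0.1716, 0.1411]
tcp_rot: [-1.57, -0.001, 3.001]
force: [1.0, -0.0, -0.3]
opening: 0.0665
clock: 36.97
tcp_pos: [0.524, 0.3047, 0.1411]
tcp_rot: [-1.571, -0.0, 3.003]
force: [-0.2, -1.2, -0.0]
opening: 0.0664
clock: 37.3
tcp_pos: [0.524, 0.3005, 0.1417]
tcp_rot: [-1.57, -0.0, 3.0]
force: [0.2, -0.9, 0.1]
opening: 0.0666
[0.52395685 0.30047944 0.14172052] [-1.57038427e+00 -4.12506522e-04  3.00018889e+00]
red [[319. 207.]] (288, 176, 63, 62) ((525.0881958007812, 302.3824768066406), 26.13141632080078)
green [[220. 213.]] (195, 186, 57, 60) ((527.40966796875, 382.0687255859375), 27.38921356201172)
```

```bash

python3 -m crank '[[0,0.5,-35,0,0,0],[0,0.5,-70,0,0,0],[0,0.5,-95,0,0,0],[0,0.5,-110,0,0,0],[0,0.5,-110,0,0,0]]'
python3 -m crank '[[0,0,0,0,0,0],[0,0,0,0,0,0]]'
python3 -m crank '[[0,0,0,0,0,0],[0,0,0,0,0,0],[0,0,0,0,0,0],[0,0,0,0,0,0],[0,0,0,0,0,0]]' 0.4 25
python3 -m crank '[[0,0,10,0,0,0],[0,0,40,0,0,0],[0,0,80,0,0,0],[0,0,105,0,0,0],[0,0,110,0,0,0]]'
python3 -m crank '[[-2,-25,0,0,0,0],[-4,-60,0,0,0,0],[-6,-95,0,0,0,0],[-8,-130,0,0,0,0],[-10,-165,0,0,0,0]]'
python3 -m crank '[[-2,-35,0,0,0,0],[-4,-70,0,0,0,0],[-6,-105,0,0,0,0],[-8,-140,0,0,0,0],[-10,-175,0,0,0,0]]'
python3 -m crank '[[-2,-35,0,0,0,0],[-4,-70,0,0,0,0],[-6,-105,0,0,0,0],[-8,-140,0,0,0,0],[-10,-170,0,0,0,0]]'
python3 -m crank '[[-2,-30,0,0,0,0],[-3,-60,0,0,0,0],[-4,-80,0,0,0,0],[-5,-97,0,0,0,0],[-5,-102,0,0,0,0]]'
python3 -m crank '[[0,0,0,0,0,0],[0,0,0,0,0,0],[0,0,0,0,0,0],[0,0,0,0,0,0]]'
python3 -m crank '[[0,0,0,0,0,0],[0,0,0,0,0,0]]'
```

```text
clock: 37.77
tcp_pos: [0.5223, 0.3005, 0.0289]
tcp_rot: [-1.568, -0.004, 3.0]
force: [-0.9, -1.4, -0.2]
opening: 0.0665
clock: 37.93
tcp_pos: [0.5248, 0.3022, 0.0331]
tcp_rot: [-1.572, 0.001, 3.001]
force: [-0.1, -0.9, 0.9]
opening: 0.0667
clock: 38.35
tcp_pos: [0.5246, 0.3025, 0.0329]
tcp_rot: [-1.571, 0.001, 3.001]
force: [-1.0, -1.4, 7.6]
opening: 0.0496
clock: 38.77
tcp_pos: [0.5261, 0.3034, 0.1473]
tcp_rot: [-1.575, 0.005, 3.001]
force: [1.5, 1.1, -0.4]
opening: 0.0496
clock: 39.18
tcp_pos: [0.5132, 0.1358, 0.1418]
tcp_rot: [-1.571, -0.0, 3.002]
force: [0.4, -0.0, -0.8]
opening: 0.0495
clock: 39.6
tcp_pos: [0.5033, -0.0393, 0.1419]
tcp_rot: [-1.571, -0.0, 3.001]
force: [0.9, 0.3, -1.4]
opening: 0.0496
clock: 40.02
tcp_pos: [0.4934, -0.2098, 0.1418]
tcp_rot: [-1.571, -0.0, 3.001]
force: [0.9, 0.6, -1.7]
opening: 0.0501
clock: 40.43
tcp_pos: [0.4886, -0.3117, 0.1418]
tcp_rot: [-1.571, -0.0, 3.0]
force: [0.7, 0.1, -1.6]
opening: 0.0496
clock: 40.77
tcp_pos: [0.489, -0.3088, 0.1419]
tcp_rot: [-1.571, -0.0, 3.002]
force: [0.6, 0.6, -1.7]
opening: 0.0495
clock: 40.93
tcp_pos: [0.4891, -0.3093, 0.142]
tcp_rot: [-1.571, 0.0, 3.002]
force: [0.5, 0.2, -0.5]
opening: 0.0494
```

```bash

python3 -m crank '[[0,-0.8,-30,0,0,0],[0,-0.8,-60,0,0,0],[0,-0.8,-85,0,0,0],[0,-0.8,-102,0,0,0],[0,-0.8,-102,0,0,0]]'
python3 -m crank '[[0,0,-2,0,0,0],[0,0,-4,0,0,0],[0,0,-6,0,0,0],[0,0,-7,0,0,0],[0,0,-7,0,0,0]]'
python3 -m crank '[[0,0,-0.7,0,0,0],[0,0,-1.2,0,0,0],[0,0,-1.2,0,0,0]]'
```

```text
clock: 41.35
tcp_pos: [0.4873, -0.3091, 0.0367]
tcp_rot: [-1.573, -0.004, 3.002]
force: [-0.3, 0.4, -1.0]
opening: 0.0496
clock: 41.77
tcp_pos: [0.4893, -0.3108, 0.0335]
tcp_rot: [-1.57, 0.001, 3.001]
force: [-0.4, -0.8, -1.1]
opening: 0.0496
clock: 42.02
tcp_pos: [0.4894, -0.3108, 0.0329]
tcp_rot: [-1.571, 0.0, 3.001]
force: [-4.7, 1.8, 15.2]
opening: 0.0497
```

Release red and go for green at about (527.3, 385): shift (+38, +695).

```bash

python3 -m crank '[[0,0,0,0,0,0],[0,0,0,0,0,0],[0,0,0,0,0,0],[0,0,0,0,0,0]]' 0.73
python3 -m crank '[[0,0,15,0,0,0],[0,0,40,0,0,0],[0,0,80,0,0,0],[0,0,105,0,0,0],[0,0,110,0,0,0]]'
python3 -m crank '[[2,30,0,0,0,0],[4,68,0,0,0,0],[6,106,0,0,0,0],[8,144,0,0,0,0],[10,182,0,0,0,0]]'
python3 -m crank '[[2,38,0,0,0,0],[4,76,0,0,0,0],[6,114,0,0,0,0],[8,152,0,0,0,0],[10,190,0,0,0,0]]'
python3 -m crank '[[2,38,0,0,0,0],[4,76,0,0,0,0],[6,114,0,0,0,0],[8,152,0,0,0,0],[10,190,0,0,0,0]]'
python3 -m crank '[[2,35,0,0,0,0],[4,70,0,0,0,0],[6,100,0,0,0,0],[8,125,0,0,0,0],[8,133,0,0,0,0]]'
python3 -m crank '[[0,0,0,0,0,0],[0,0,0,0,0,0],[0,0,0,0,0,0],[0,0,0,0,0,0]]'
python3 - <<'E'
from h import *
s=robot.state(); M=robot.camera_model("wrist"); im=robot.grab_frame("wrist"); cv2.imwrite("pics/w11.png",im[:,:,::-1]); print(s['tcp_pos'],s['tcp_rot'],s['q'])
for c in blobs(im,(50,120,50),(75,255,255),100):
        P=np.array([onz("wrist",p[0],.066,M) for p in c])*1000; print(c.mean(0).round(),cv2.boundingRect(c),cv2.minEnclosingCircle(P.astype(np.float32)))
E
```

```text
clock: 42.35
tcp_pos: [0.4891, -0.3106, 0.0318]
tcp_rot: [-1.571, 0.0, 3.001]
force: [0.0, -0.2, -0.4]
opening: 0.0665
clock: 42.77
tcp_pos: [0.4909, -0.3118, 0.1462]
tcp_rot: [-1.568, 0.005, 3.001]
force: [0.6, -0.2, 0.9]
opening: 0.0665
clock: 43.18
tcp_pos: [0.4985, -0.127, 0.1412]
tcp_rot: [-1.571, -0.001, 3.001]
force: [1.2, -0.2, 0.6]
opening: 0.0667
clock: 43.6
tcp_pos: [0.5085, 0.0633, 0.1413]
tcp_rot: [-1.571, -0.0, 3.001]
force: [0.8, -0.8, 0.8]
opening: 0.0667
clock: 44.02
tcp_pos: [0.5185, 0.2533, 0.1411]
tcp_rot: [-1.57, -0.0, 3.001]
force: [0.9, -0.4, -0.2]
opening: 0.0669
clock: 44.43
tcp_pos: [0.5269, 0.3874, 0.1411]
tcp_rot: [-1.571, 0.0, 3.003]
force: [0.2, -0.5, 0.6]
opening: 0.0666
clock: 44.77
tcp_pos: [0.527, 0.3831, 0.1416]
tcp_rot: [-1.57, -0.0, 3.0]
force: [0.3, -1.3, -0.2]
opening: 0.0666
[0.52699468 0.38311302 0.14157332] [-1.57039231e+00 -3.40300018e-04  3.00025807e+00] [ 5.92862038e-01  4.09453858e-01  1.86901584e+00 -9.46243785e-05
  8.63646273e-01  2.30505438e+00]
[[318. 207.]] (287, 176, 63, 63) ((527.7837524414062, 385.4349060058594), 25.943342208862305)
```

```bash

python3 -m crank '[[0,0.5,-35,0,0,0],[0,0.5,-70,0,0,0],[0,0.5,-95,0,0,0],[0,0.5,-110,0,0,0],[0,0.5,-110,0,0,0]]'
python3 -m crank '[[0,0,0,0,0,0],[0,0,0,0,0,0]]'
python3 -m crank '[[0,0,0,0,0,0],[0,0,0,0,0,0],[0,0,0,0,0,0],[0,0,0,0,0,0],[0,0,0,0,0,0]]' 0.4 25
python3 -m crank '[[0,0,10,0,0,0],[0,0,40,0,0,0],[0,0,80,0,0,0],[0,0,105,0,0,0],[0,0,110,0,0,0]]'
python3 -m crank '[[-1,-25,0,0,0,0],[-3,-60,0,0,0,0],[-4,-95,0,0,0,0],[-6,-130,0,0,0,0],[-7,-165,0,0,0,0]]'
python3 -m crank '[[-1,-35,0,0,0,0],[-3,-70,0,0,0,0],[-4,-105,0,0,0,0],[-6,-140,0,0,0,0],[-7,-175,0,0,0,0]]'
python3 -m crank '[[-1,-35,0,0,0,0],[-3,-70,0,0,0,0],[-4,-105,0,0,0,0],[-6,-140,0,0,0,0],[-7,-170,0,0,0,0]]'
python3 -m crank '[[-2,-30,0,0,0,0],[-3,-60,0,0,0,0],[-4,-80,0,0,0,0],[-6,-99,0,0,0,0],[-6,-104,0,0,0,0]]'
python3 -m crank '[[0,0,0,0,0,0],[0,0,0,0,0,0],[0,0,0,0,0,0],[0,0,0,0,0,0]]'
python3 -m crank '[[0,0,0,0,0,0],[0,0,0,0,0,0]]'
```

```text
clock: 45.23
tcp_pos: [0.5256, 0.3833, 0.0289]
tcp_rot: [-1.568, -0.003, 3.001]
force: [-1.3, -0.7, 0.5]
opening: 0.0661
clock: 45.4
tcp_pos: [0.528, 0.3853, 0.0334]
tcp_rot: [-1.572, 0.001, 3.001]
force: [0.9, 0.8, 1.0]
opening: 0.0667
clock: 45.82
tcp_pos: [0.5276, 0.3853, 0.0329]
tcp_rot: [-1.572, 0.001, 3.001]
force: [-1.7, -1.2, 8.5]
opening: 0.0495
clock: 46.23
tcp_pos: [0.529, 0.3863, 0.1473]
tcp_rot: [-1.575, 0.005, 3.001]
force: [-0.0, 0.9, -1.9]
opening: 0.0492
clock: 46.65
tcp_pos: [0.519, 0.2183, 0.1412]
tcp_rot: [-1.57, -0.001, 3.002]
force: [0.8, 0.2, -2.8]
opening: 0.0497
clock: 47.07
tcp_pos: [0.512, 0.0433, 0.1414]
tcp_rot: [-1.571, -0.001, 3.002]
force: [0.2, -0.9, -1.7]
opening: 0.0496
clock: 47.48
tcp_pos: [0.5051, -0.127, 0.1414]
tcp_rot: [-1.571, -0.001, 3.001]
force: [0.7, 0.8, -2.4]
opening: 0.0491
clock: 47.9
tcp_pos: [0.4995, -0.2311, 0.1414]
tcp_rot: [-1.571, -0.0, 3.0]
force: [-0.8, 1.2, -2.2]
opening: 0.0495
clock: 48.23
tcp_pos: [0.5, -0.2281, 0.1416]
tcp_rot: [-1.571, -0.0, 3.002]
force: [1.6, -0.4, -1.7]
opening: 0.0494
clock: 48.4
tcp_pos: [0.5001, -0.2285, 0.1418]
tcp_rot: [-1.571, 0.0, 3.002]
force: [0.3, -0.5, -0.6]
opening: 0.0497
```

```bash

python3 -m crank '[[0,0,-30,0,0,0],[0,0,-60,0,0,0],[0,0,-85,0,0,0],[0,0,-102,0,0,0],[0,0,-102,0,0,0]]'
python3 -m crank '[[0,0,-2,0,0,0],[0,0,-4,0,0,0],[0,0,-6,0,0,0],[0,0,-7,0,0,0],[0,0,-7,0,0,0]]'
python3 -m crank '[[0,0,-0.7,0,0,0],[0,0,-1.2,0,0,0],[0,0,-1.2,0,0,0]]'
python3 -m crank '[[0,0,0,0,0,0],[0,0,0,0,0,0],[0,0,0,0,0,0],[0,0,0,0,0,0]]' 0.73
python3 -m crank '[[0,0,15,0,0,0],[0,0,40,0,0,0],[0,0,80,0,0,0],[0,0,115,0,0,0],[0,0,150,0,0,0]]'
python3 -m crank '[[-5,0,20,0,0,0],[-15,-30,30,0,0,0],[-20,-60,40,0,0,0],[-25,-80,40,0,0,0],[-25,-80,40,0,0,0]]'
python3 -m crank '[[0,0,0,0,0,0],[0,0,0,0,0,0],[0,0,0,0,0,0],[0,0,0,0,0,0],[0,0,0,0,0,0]]'
python3 - <<'E'
from h import *
s=robot.state(); M=robot.camera_model("wrist"); im=robot.grab_frame("wrist"); cv2.imwrite("pics/w12.png",im[:,:,::-1]); print(s['tcp_pos'],s['tcp_rot'])
for n,lo,hi,z in [("bush",(15,100,100),(32,255,255),.048),("red",(0,180,90),(6,255,255),.066),("green",(50,120,50),(75,255,255),.066)]:
    for c in blobs(im,lo,hi,100): 
        if c.mean(0)[0,1]<235: print(n,c.mean(0).round(),rect("wrist",c,z,M))
cv2.imwrite("pics/top12.png",robot.grab_frame("top")[:,:,::-1])
E
```

```text
clock: 48.82
tcp_pos: [0.4982, -0.2279, 0.0367]
tcp_rot: [-1.572, -0.005, 3.002]
force: [-0.9, 0.6, -2.7]
opening: 0.0496
clock: 49.23
tcp_pos: [0.5004, -0.2292, 0.0333]
tcp_rot: [-1.57, 0.001, 3.001]
force: [0.6, -1.1, -1.6]
opening: 0.0495
clock: 49.48
tcp_pos: [0.5004, -0.2293, 0.0328]
tcp_rot: [-1.571, 0.0, 3.001]
force: [-5.7, 2.8, 17.9]
opening: 0.0495
clock: 49.82
tcp_pos: [0.5002, -0.2291, 0.0317]
tcp_rot: [-1.571, 0.0, 3.001]
force: [-1.2, 0.5, 0.7]
opening: 0.0661
clock: 50.23
tcp_pos: [0.4998, -0.2289, 0.1832]
tcp_rot: [-1.571, -0.0, 3.001]
force: [0.5, -0.5, -0.4]
opening: 0.0665
clock: 50.65
tcp_pos: [0.4748, -0.3121, 0.2225]
tcp_rot: [-1.569, 0.002, 2.999]
force: [0.2, 0.4, -0.1]
opening: 0.0666
clock: 51.07
tcp_pos: [0.4752, -0.3085, 0.2214]
tcp_rot: [-1.571, -0.0, 3.002]
force: [-0.4, 0.1, 0.3]
opening: 0.0663
[ 0.47518204 -0.30845339  0.22138124] [-1.57096851e+00 -2.57111338e-04  3.00214864e+00]
bush [[ 28. 234.]] [464.8 218.7 206.9  11.8  86.2]
bush [[104. 217.]] [471.5   0.6  98.9  38.8  86.9]
bush [[124. 197.]] [477.6 -21.8 153.9  66.6 -89.2]
bush [[396. 170.]] [ 477.4 -391.7   17.    16.2   -4.9]
bush [[ 87. 152.]] [565.9  -5.3 100.2  46.  -88.2]
bush [[232.  85.]] [ 596.4 -227.    26.4   26.1   81.7]
red [[314. 182.]] [ 479.  -299.6   43.9   18.2   43.4]
green [[246. 172.]] [ 500.3 -230.9   50.7   46.9  -68.4]
```

View pics/w12.png

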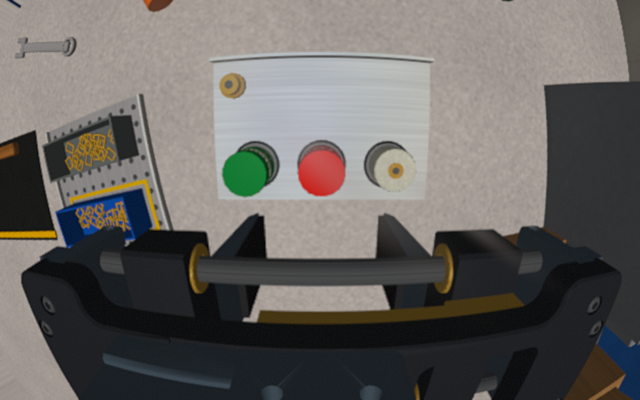

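View pics/top12.png

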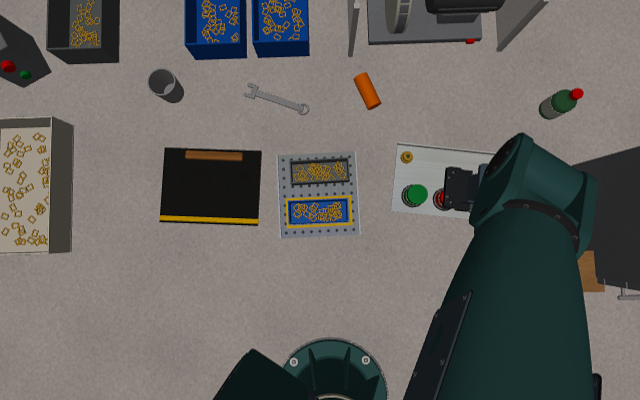

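```bash
python3 -c "
from h import *
print(onz('wrist',(321.5,172),.066)); print(robot.state()['dq'].round(3)); print(robot.finish_job())"
```

```text
[ 0.48981513 -0.311156  ]
[-0.003  0.    -0.002  0.001 -0.002 -0.001]
the job is handed in; nothing more can be done
None
```

The job is done and handed in at about 51 s of the 147 s allowed. I stood the green jar, the red jar and the bob on the mat, set the blue bin in the yellow outline, then put all three back on their own rings.

- **Jars and bob:** All three stand upright. The last look put the green jar at (500, -231) mm, the red at (490, -311) and the bob at (477, -392), each within about 2 mm of where it started.
- **Blue bin:** It sits square inside the outline, within about 2 mm of centre and parallel to it.
- **Grey bin, brush and brass nut:** In the last pictures the grey bin, the brush and the nut look unmoved.
- **Forces:** The highest reading at the end of any move was about 33 N at the wrist, while seating the bin. The limit is 120 N.

**Checks that disagreed:**
- In the last picture, glare on the red lid broke its colour mask, which gave (479, -300). I read its centre by eye instead.
- Right after I lowered the bin, one reading put its centre about 2 mm further along y than the outline's. The reading before lowering agreed to 0.2 mm.
- An earlier tray reading, taken while the arm was still settling, was about 5 mm off, so I discarded it.

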